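# Hold a cemented silver pill box under the sprung press

### The arm

A 6-joint arm with a two-finger parallel gripper is mounted at the origin on the work surface. World frame = base frame: x ahead of the robot, y to its left, z up, the work surface at z = 0. Lengths are in m, angles in rad, forces in N, time in s.
With the tool pointing down it reaches from about 0.325 to 0.85 m from the base axis. Payload 15.5 kg.
Tool frame: the origin (TCP) lies midway between the tips of the shut fingers; the grasp point (between the pads) lies 19 mm behind it (ctrl.tcp_to_grasp is the z of the grasp point in the tool frame, in m); z points along the fingers, y is the direction in which the jaws open and shut (so a half turn about z gives the same grasp; the last joint's range is limited). The gripper opens to 91 mm and grips with 3 to 60 N. Pads are 32 mm wide; open, the fingers measure 118 mm over their backs; the gripper's body (76 mm by 178 mm) begins 60 mm behind the grasp point.
Start: joints at [-1.335, 0.494, 1.345, -0, 1.302, -0.096], TCP at [0.204, -0.591, 0.214] pointing down, gripper open.
Joint ranges: [-2.91, 2.91], [-0.82, 2.16], [0.22, 2.67], [-1.22, 4.37], [0.12, 2.79], [-3.08, 3.08]. Speed limits (rad/s): [1.89, 1.89, 2.57, 3.01, 3.01, 3.01].

### API

Orientations are given as [roll, pitch, yaw] about the fixed x, y, z axes, in that order (R = Rz(yaw) Ry(pitch) Rx(roll)).
In Python, from rig import sensors, cams, order, ctrl gives the robot as it stands.
- The arm moves only by the tool send_rows, never from a script. Its argument "commands" is a list of rows, each an object of numbers: "x", "y", "z": the shift along the tool's x, y, z in m; "ax", "ay", "az": the turn, a rotation vector about the tool's x, y, z in rad; "jaw": the closure, from 0 (fully open) to 1 (shut). In form: [{"x": .., "y": .., "z": .., "ax": .., "ay": .., "az": .., "jaw": ..}, ...]. A call has 1 to 10 rows; each row shifts and turns the pose as measured when the row begins, along the tool's axes as they then stand; what a row does not reach is not made up. A row lasts 1/8 s, in which the tool goes at most 62.5 mm and 10.7 degrees, less where a joint would pass 70% of its speed; a pose out of reach is approached as far as the arm can. A call with a gripper value outside its range is refused whole. The fingers move at their own pace and stop on an object; "newtons" is the grip in N (left out, the last holds). Time passes only in rows, so rows that do not move let the fingers close. It gives the time, the measured TCP pose, the force and the opening at its end, in the units of the state.
- sensors.get_obs(): the state, without advancing time (a new reading comes with each control period).
- cams.capture(name): name is "scene" or "top"; returns a dict with "image" (400x640x3 uint8, red, green, blue), "fx", "fy", "cx", "cy" (pixels), "view" (4x4, takes a point from world to camera coordinates). Camera axes: x right, y down, z forward; pixel columns grow to the right and rows downward; lengths in m; the calibration is good to about 2 mm. A picture is of the moment at which its call begins. There is no depth.
- order.job_done(): hands the job in, once; it reports no verdict.
The state is a dict: "time": time; "qpos": joint angles; "qvel": joint speeds; "effort": joint torques, N m; "tcp_pos": TCP position; "tcp_rot": TCP orientation; "ft_force": force on the tool from outside, world axes, zero at the start; "moment": the same for the moment, N m; "grip_width": finger opening in m.
Only numpy, scipy, OpenCV 4.12 (cv2) and the standard library are available. Lean on these libraries where they do the work, as an engineer would, in place of code of your own. Each camera call takes 0.05 s, during which the arm holds its last target. There are 200 camera calls.

### The job

Pick up the little silver pill box with a light grip (under 20 N on each finger: its wall is thin), stand it upright in the round nest of the press's carriage, let go of it, and slide the carriage fully home under the plunger. Then push the plunger's knob 18 mm down from its rest, so that the sprung foot holds the box's lid down while the cement sets, and keep it there: the program finishes while still holding the knob down at that depth. Leave the tin, the jar and the hammer alone.

Things in the scene. Friction and masses are not known exactly. Their poses are not given: they have to be found in the camera images.
- pill_box: Loose upright round silver-grey pill box, a plain cylinder 40 mm in diameter and 36 mm tall with a flat lid and a thin dark seam line 27 mm up, 60 to 130 g. It starts on the bench on the robot's right (-y side). Origin: centre of its underside; z up. Thin walled: must not be squeezed with more than 20 N on each finger. Leave its lower 10 mm free of the fingers: it goes into the nest.
- press: Fixed grey bench press, base 110 x 270 x 14 mm. Origin on the bench under the base; z up, +y along the carriage's travel towards the column (70 x 35 mm, 126 mm tall, at y = +107 mm); its yaw is up to 0.3 rad either way. Near it keep the line along which the fingers close along the press's x, for room beside plunger and column.
- sleeve_top (a point): Top centre of the plunger's guide sleeve (28 mm across), 122 mm above the bench, at x = 0, y = +30 mm of the press. It stands on the press's arm (50 mm wide, 86 to 116 mm above the bench), which reaches from the column out over the carriage's track to y = +5 mm.
- carriage (a joint): Travel in m of the sliding steel carriage along the press's +y: 0 = fully out, 0.1 = fully home against its stop, nest right under the plunger. It starts between 0 and 0.03, drags with about 1.5 N and stays where it is left.
- nest (a point): Centre of the floor of the round brass nest on the carriage, 30 mm above the bench: a shallow cup of 48 mm inner diameter, its rim 6 mm higher and 60 mm across outside. The whole underside of the box rests on this floor when seated. Moves with the carriage.
- post_top (a point): Top centre of the carriage's upright round handle post, 18 mm in diameter, 38 mm tall, top 64 mm above the bench, 95 mm from the nest's centre on the side away from the column (press's -y). Push it towards +y from behind, or pinch it across the press's x and slide it. Moves with the carriage.
- plunger (a joint): Travel in m of the plunger downwards: 0 = at rest (up), 0.026 = hard stop. It springs back up when let go. With the box seated and the carriage home the foot meets the lid at 0.008; the wanted depth is 0.018. A brass collar on the stem, 18 mm above the guide sleeve's top at rest, is then level with the sleeve's top.
- knob_top (a point): Centre of the flat top of the black round knob on the plunger, 44 mm across and 20 mm thick, 172 mm above the bench at rest; moves down with the plunger. Pressing takes about 2 N at first and about 15 N at 18 mm, straight down.
- foot: Round rubber foot 28 mm across, 8 mm thick, sprung on the lower end of the plunger; origin at the centre of its underside, 74 mm above the bench at rest (8 mm above the lid of a seated box).
- tin: Bystander: open round flat metal tin 96 mm across, 18 mm high, with brass bits in it; origin under its centre. On the robot's left, nearer than the press.
- jar: Bystander: amber glass jar, 52 mm across, 70 mm tall; origin under its centre. Beyond the pill box.
- hammer: Bystander: small hammer with wooden handle, 230 mm long, lying on the bench beyond the work.

How it is judged:
By the outcome, as a careful person would: the job done as asked, in the order asked, and still so for the second after the job is handed in, while the arm keeps its last pose, push and grip.
It also fails if it takes over 67 s, if anything falls off the work surface, if the arm or the gripper's body presses on something with over 40 N, if the wrist force passes 120 N, or if a joint passes its speed limit or range.

## Working session

There is one attempt and no reset: what is moved stays moved. The work goes in short steps, Python scripts to look and compute and a tool call to move; the robot and the scene stay as the last step left them, time stands still between calls to the robot, and variables do not carry over. Pictures are saved under pics/ and viewed, about 8 in all and at most 12, crops included, and the job is handed in when it is done.

Besides the shell and the picture viewer there is one more tool, called after "Emit:" by a JSON object that holds its "name" and its "arguments". send_rows: Moves the arm, as the interface text tells. Its arguments: {"type":"object","properties":{"commands":{"type":"array","items":{"type":"object","properties":{"x":{"type":"number"},"y":{"type":"number"},"z":{"type":"number"},"ax":{"type":"number"},"ay":{"type":"number"},"az":{"type":"number"},"jaw":{"type":"number"}}}},"newtons":{"type":"number"}},"required":["commands"]}

```bash
ls; mkdir -p pics; python3 - <<'E'
from rig import sensors,cams,ctrl
import cv2,numpy as np
o=sensors.get_obs();print({k:np.round(v,3) for k,v in o.items()},ctrl.tcp_to_grasp)
for n in("scene","top"):
    c=cams.capture(n);cv2.imwrite(f"pics/{n}0.png",c["image"][:,:,::-1])
    V=np.array(c["view"]);print(n,c["fx"],c["fy"],c["cx"],c["cy"],-V[:3,:3].T@V[:3,3],V[2,:3])
E
```

```text
pics
{'time': np.float64(0.0), 'qpos': array([-1.334,  0.494,  1.346, -0.   ,  1.302, -0.096]), 'qvel': array([ 0.001,  0.001,  0.   , -0.002, -0.001,  0.001]), 'effort': array([ 0.0000e+00, -8.7881e+01, -3.8186e+01,  7.1000e-02,  5.3000e-02,
       -0.0000e+00]), 'tcp_pos': array([ 0.204, -0.591,  0.213]), 'tcp_rot': array([-3.14 , -0.   ,  0.332]), 'ft_force': array([-0.177,  0.288, -0.13 ]), 'moment': array([ 0.025,  0.01 , -0.008]), 'grip_width': np.float64(0.091)} -0.0188
scene 409.7904019294435 409.7904019294435 313.9158849953346 198.33828652895272 [ 1.30735116 -0.31044374  0.73898757] [-0.71224846  0.34349896 -0.61213609]
top 379.7409537835989 379.7409537835989 319.43475773018025 194.91773768119282 [0.40498702 0.01835839 1.13119776] [ 0.16376874  0.01899149 -0.98631594]
```

View pics/scene0.png

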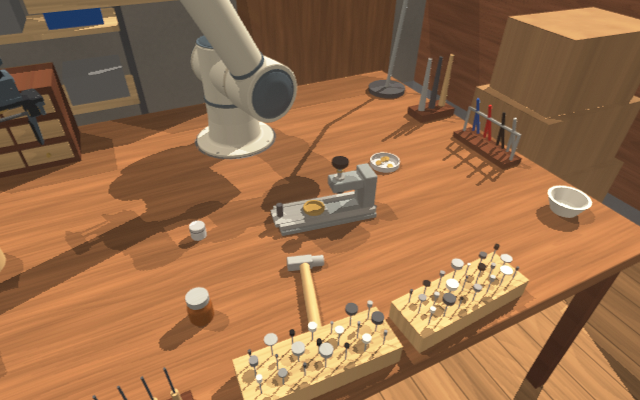

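View pics/top0.png

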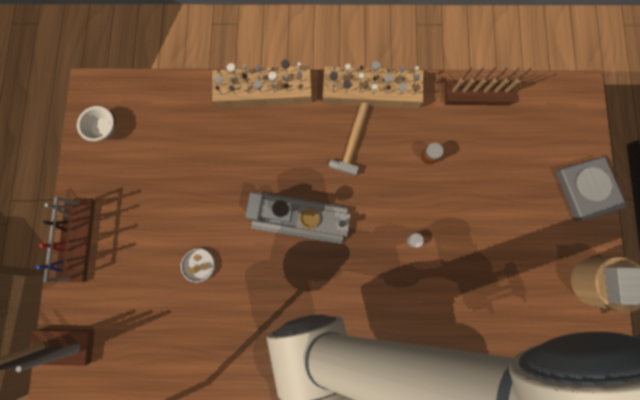

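Scene: pill box near (198,231), press near (325,200), jar (200,305). Top: box near (415,240), press (300,217), knob (280,208), nest (311,219). I'll zoom in on both.

```bash
cat > h.py <<'E'
import numpy as np,cv2
from rig import sensors,cams,ctrl
def grab(n): c=cams.capture(n); c["view"]=np.array(c["view"]); return c
def ray(c,u,v):
    R=c["view"][:3,:3]; d=R.T@np.array([(u-c["cx"])/c["fx"],(v-c["cy"])/c["fy"],1]); return -R.T@c["view"][:3,3],d
def onz(c,u,v,z): o,d=ray(c,u,v); return o+d*(z-o[2])/d[2]
def tri(c1,p1,c2,p2):
    o,d=ray(c1,*p1);q,e=ray(c2,*p2); s=np.linalg.lstsq(np.c_[d,-e],q-o,rcond=None)[0]
    a,b=o+d*s[0],q+e*s[1]; return (a+b)/2,np.linalg.norm(a-b)
def proj(c,p): q=c["view"][:3,:3]@np.array(p)+c["view"][:3,3]; return c["fx"]*q[0]/q[2]+c["cx"],c["fy"]*q[1]/q[2]+c["cy"]
E
python3 - <<'E'
import cv2,numpy as np
a=cv2.imread("pics/scene0.png")[145:245,180:390];b=cv2.imread("pics/top0.png")[182:257,235:435]
a=cv2.resize(a,(798,380),interpolation=cv2.INTER_CUBIC);b=cv2.resize(b,(800,300),interpolation=cv2.INTER_CUBIC)
cv2.imwrite("pics/c_s.png",a*1);cv2.imwrite("pics/c_t.png",cv2.convertScaleAbs(b,alpha=1.5))
E
```

```text
(no output)
```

View pics/c_s.png

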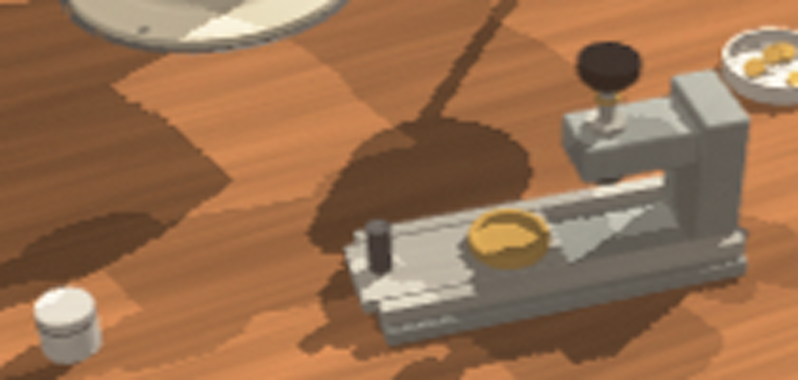

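View pics/c_t.png

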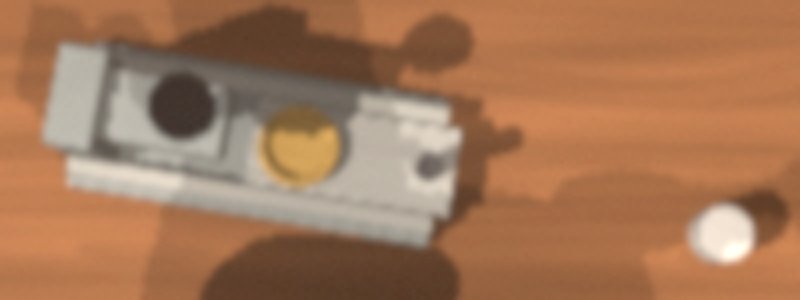

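Crops: in the scene view the box lid is near (197,224), the knob (340,161), the nest rim (314,207) and the post top (279,204). In the top view the nest is near (310,218), the post (342,223) and the knob (280,208). Next I'll measure with masks.

```bash
cat > m.py <<'E'
from h import *
def blob(c,roi,f,name=""):
    x0,y0,x1,y1=roi; im=cv2.resize(c["image"][y0:y1,x0:x1],None,fx=4,fy=4,interpolation=cv2.INTER_CUBIC)
    hsv=cv2.cvtColor(im,cv2.COLOR_RGB2HSV).astype(int); m=f(hsv).astype(np.uint8)*255
    m=cv2.morphologyEx(m,cv2.MORPH_CLOSE,np.ones((5,5)))
    cs,_=cv2.findContours(m,cv2.RETR_EXTERNAL,cv2.CHAIN_APPROX_NONE)
    k=cv2.convexHull(max(cs,key=cv2.contourArea))
    P=(k[:,0]+.5)/4-.5+[x0,y0]; e=cv2.fitEllipse(P.astype(np.float32))
    print(name,"ell",np.round(e[0],2),np.round(e[1],1),"bb",P.min(0),P.max(0)); return np.array(e[0]),P
brass=lambda h:(h[...,0]>16)&(h[...,0]<32)&(h[...,1]>110)
silver=lambda h:(h[...,1]<90)&(h[...,2]>100)
dark=lambda h:(h[...,2]<75)
E
python3 - <<'E'
from m import *
s,t=grab("scene"),grab("top")
for n,rs,rt,f,z in [("nest",(298,195,332,222),(294,202,328,236),brass,.034),("knob",(330,150,352,172),(270,196,292,220),dark,.166),("box",(185,217,210,245),(404,228,428,252),silver,.036)]:
    a,P=blob(s,rs,f,n+" s");b,Q=blob(t,rt,f,n+" t")
    print(n,"tri",tri(s,a,t,b),"plane s",onz(s,*a,z),"t",onz(t,*b,z))
    W=np.array([onz(t,*q,z)[:2] for q in Q]); print("  extents top",np.ptp(W,axis=0), "mec",cv2.minEnclosingCircle(W.astype(np.float32)))
E
```

```text
nest s ell [313.44 207.35] [15.9 21.5] bb [302.875 199.625] [323.625 215.125]
nest t ell [309.54 218.19] [19.3 19.7] bb [299.625 208.375] [319.375 227.875]
nest tri (array([0.51894593, 0.06786427, 0.03069068]), np.float64(0.0010069477707477254)) plane s [0.52277181 0.0665814  0.034     ] t [0.51841205 0.06724953 0.034     ]
  extents top [0.05686133 0.05727749] mec ((0.5184888243675232, 0.06720283627510071), 0.028959954157471657)
knob s ell [339.79 162.1 ] [12.9 15.7] bb [332.125 156.125] [347.125 168.875]
knob t ell [280.49 198.39] [21.9 35.8] bb [269.625 195.625] [291.375 216.125]
knob tri (array([0.55102629, 0.13132867, 0.17982493]), np.float64(0.00907300697298136)) plane s [0.53158097 0.13742761 0.166     ] t [0.55508466 0.13722332 0.166     ]
  extents top [0.05346775 0.05652101] mec ((0.5431749820709229, 0.13721519708633423), 0.03411698713898659)
box s ell [197.33 230.03] [18.8 21. ] bb [188.625 220.125] [206.125 240.375]
box t ell [415.18 240.04] [15.2 17. ] bb [406.625 232.125] [423.625 247.375]
box tri (array([ 0.46013198, -0.2394924 ,  0.01846039]), np.float64(0.0006177188652676625)) plane s [ 0.48090567 -0.24094106  0.036     ] t [ 0.45918831 -0.23572972  0.036     ]
  extents top [0.04339756 0.04844731] mec ((0.4593123197555542, -0.23543936014175415), 0.024470284581184387)
```

```bash
python3 - <<'E'
from m import *
s,t=grab("scene"),grab("top")
for th in(40,50):
  d=lambda h:(h[...,2]<th)
  a,P=blob(s,(330,150,352,172),d,"knob s");b,Q=blob(t,(270,198,292,219),d,"knob t")
  print("tri",tri(s,a,t,b),"s",onz(s,*a,.162),"t",onz(t,*b,.162),"t172",onz(t,*b,.172))
print("box",onz(s,197.33,230.03,.018),onz(t,415.18,240.04,.018))
# post top clicks
a=(180+377/3.8,145+228/3.8);b=(235+433/4,182+161/4);print("post",a,b,tri(s,a,t,b),onz(s,*a,.064),onz(t,*b,.064))
# base long edges / column & carriage edges in top (crop clicks)
E=lambda u,v,z:onz(t,235+u/4,182+v/4,z)
for n,p,q,z in[("base top lower edge",(68,186),(430,246),.014),("column top left",(63,42),(43,148),.126),("column top front edge",(107,45),(92,150),.126),]:
    A,B=E(*p,z),E(*q,z);print(n,A,B,np.linalg.norm(A-B),np.arctan2(*(B-A)[[1,0]]))
E
```

```text
Traceback (most recent call last):
  File "m.py", line 7, in blob
    k=cv2.convexHull(max(cs,key=cv2.contourArea))
                     ~~~^^^^^^^^^^^^^^^^^^^^^^^^
ValueError: max() iterable argument is empty
```

```bash
python3 - <<'E'
from m import *
s,t=grab("scene"),grab("top")
for th in(52,58,64):
  d=lambda h:(h[...,2]<th)
  a,P=blob(s,(330,150,352,172),d,"knob s")
  d=lambda h:(h[...,2]<th-2)
  b,Q=blob(t,(270,198,292,219),d,"knob t")
  print("tri",tri(s,a,t,b),"s",onz(s,*a,.162),"t",onz(t,*b,.162),"t172",onz(t,*b,.172))
print("box",onz(s,197.33,230.03,.018),onz(t,415.18,240.04,.018))
a=(180+377/3.8,145+228/3.8);b=(235+433/4,182+161/4);print("post",a,b,tri(s,a,t,b),onz(s,*a,.064),onz(t,*b,.064))
E=lambda u,v,z:onz(t,235+u/4,182+v/4,z)
for n,p,q,z in[("base top lower edge",(68,186),(430,246),.014),("column top left",(63,42),(43,148),.126),("column top front edge",(107,45),(92,150),.126),]:
    A,B=E(*p,z),E(*q,z);print(n,A,B,np.linalg.norm(A-B),np.arctan2(*(B-A)[[1,0]]))
E
```

```text
Traceback (most recent call last):
  File "m.py", line 8, in blob
    P=(k[:,0]+.5)/4-.5+[x0,y0]; e=cv2.fitEllipse(P.astype(np.float32))
                                  ~~~~~~~~~~~~~~^^^^^^^^^^^^^^^^^^^^^^
cv2.error: OpenCV(4.12.0) /io/opencv/modules/imgproc/src/shapedescr.cpp:361: error: (-201:Incorrect size of input array) There should be at least 5 points to fit the ellipse in function 'fitEllipseNoDirect'
```

```bash
python3 - <<'E'
from m import *
s,t=grab("scene"),grab("top")
print(t["image"][196:220,280].max(1)); print(t["image"][208,268:294].max(1))
a,P=blob(s,(330,150,352,172),dark,"knob s")
for th in(55,62,68):
  try:
    b,Q=blob(t,(273,201,290,218),lambda h:(h[...,2]<th),"knob t")
    print(th,"tri",tri(s,a,t,b),"s",onz(s,*a,.162),"t",onz(t,*b,.162),"t172",onz(t,*b,.172))
  except Exception as e: print(th,"x")
print("box",onz(s,197.33,230.03,.018),onz(t,415.18,240.04,.018))
a=(180+377/3.8,145+228/3.8);b=(235+433/4,182+161/4);print("post",a,b,tri(s,a,t,b),onz(s,*a,.064),onz(t,*b,.064))
E=lambda u,v,z:onz(t,235+u/4,182+v/4,z)
for n,p,q,z in[("base top lower edge",(68,186),(430,246),.014),("column top left",(63,42),(43,148),.126),("column top front edge",(107,45),(92,150),.126),]:
    A,B=E(*p,z),E(*q,z);print(n,A,B,np.linalg.norm(A-B),np.arctan2(*(B-A)[[1,0]]))
E
```

```text
[ 64  69  71  67  55  48  44  43  43  45  43  44  44  42  44  44  44  43
  44  49  70  99 114 114]
[124 117 110  96  68  48  44  43  44  43  44  43  44  44  43  43  44  44
  44  45  58  75  80  75  66  62]
knob s ell [339.79 162.13] [13.  15.7] bb [332.125 156.125] [347.125 168.875]
knob t ell [279.97 207.59] [15.2 15.9] bb [272.625 200.625] [287.875 215.125]
55 tri (array([0.53119899, 0.13776248, 0.16559896]), np.float64(0.00022085661758749643)) s [0.5263076  0.14046125 0.162     ] t [0.53171607 0.13830973 0.162     ] t172 [0.5304085 0.1370721 0.172    ]
knob t ell [280.03 207.57] [16.  16.5] bb [272.625 200.625] [288.125 215.625]
62 tri (array([0.53125273, 0.13766122, 0.16564679]), np.float64(9.683400533803642e-05)) s [0.5263076  0.14046125 0.162     ] t [0.53175009 0.13815663 0.162     ] t172 [0.53044217 0.13692057 0.172     ]
knob t ell [280.13 207.54] [16.6 16.9] bb [272.625 200.625] [288.375 215.875]
68 tri (array([0.53136356, 0.13748672, 0.16574151]), np.float64(9.83015412749e-05)) s [0.5263076  0.14046125 0.162     ] t [0.53183253 0.1379029  0.162     ] t172 [0.53052376 0.13666946 0.172     ]
box [ 0.45973831 -0.2391503   0.018     ] [ 0.46007716 -0.23990802  0.018     ]
post (279.2105263157895, 205.0) (343.25, 222.25) (array([ 0.50576607, -0.02754766,  0.06214101]), np.float64(0.003567007264265715)) [ 0.50859665 -0.02666074  0.064     ] [ 0.50498341 -0.0291415   0.064     ]
base top lower edge [0.48797922 0.23735384 0.014     ] [ 0.44753121 -0.02938695  0.014     ] 0.26979008847604735 -1.7212877296703712
column top left [0.57650195 0.22292803 0.126     ] [0.50473178 0.23318727 0.126     ] 0.07249972082682267 2.99960879675702
column top front edge [0.57477001 0.19312294 0.126     ] [0.50378526 0.20039948 0.126     ] 0.07135673320490114 3.0394409683386425
```

Measurements agree: box at (0.460,-0.2395), nest (0.518,0.068), plunger (0.531,0.1375), press yaw ≈ -0.15. The knob's triangulated height of 0.166 m, the 96 mm post–nest distance (95 given) and the 270 mm base edge all check out. The required tool yaw is about 1.42.

Emit:
{"name": "send_rows", "arguments": {"commands": [{"x": 0.045,"y": -0.031,"jaw": 0},{"x": 0.045,"y": -0.031},{"x": 0.045,"y": -0.031},{"x": 0.045,"y": -0.031},{"x": 0.045,"y": -0.031},{"x": 0.045,"y": -0.031},{"x": 0.045,"y": -0.031},{"x": 0.045,"y": -0.031},{},{}], "newtons": 10}}

```text
invalid input at $.commands[0]: expected keys x, y, z, ax, ay, az, jaw
```

Emit:
{"name": "send_rows", "arguments": {"commands": [{"az": -0.18},{"az": -0.18},{"az": -0.18},{"az": -0.18},{"az": -0.18},{"az": -0.18},{}]}}

```text
invalid input at $.commands[0]: expected keys x, y, z, ax, ay, az, jaw
```

```bash
cat > d.py <<'E'
import sys
from h import *
from scipy.spatial.transform import Rotation as Ro
o=sensors.get_obs();R=Ro.from_euler('xyz',o["tcp_rot"])
t=np.array([float(v) for v in sys.argv[1:4]]); yaw=float(sys.argv[4]) if len(sys.argv)>4 else 1.4208
G=Ro.from_euler('xyz',[np.pi,0,yaw])
print("t",o["time"],"pos",np.round(o["tcp_pos"],4),"rot",np.round(o["tcp_rot"],4),"F",np.round(o["ft_force"],1),"w",np.round(o["grip_width"],4))
print("shift",np.round(R.inv().apply(t-o["tcp_pos"]),4),"turn",np.round((R.inv()*G).as_rotvec(),4))
E
python3 d.py .46 -.2395 .013
```

```text
t 0.5 pos [ 0.2036 -0.5909  0.2139] rot [-3.1415  0.      0.3318] F [0.4 0.3 1.2] w 0.0913
shift [ 0.3569 -0.2487  0.2009] turn [-1.000e-04 -0.000e+00 -1.089e+00]
```

All keys are required in each row.

Emit:
{"name": "send_rows", "arguments": {"commands": [{"x": 0.045,"y": -0.031,"z": 0,"ax": 0,"ay": 0,"az": 0,"jaw": 0},{"x": 0.045,"y": -0.031,"z": 0,"ax": 0,"ay": 0,"az": 0,"jaw": 0},{"x": 0.045,"y": -0.031,"z": 0,"ax": 0,"ay": 0,"az": 0,"jaw": 0},{"x": 0.045,"y": -0.031,"z": 0,"ax": 0,"ay": 0,"az": 0,"jaw": 0},{"x": 0.045,"y": -0.031,"z": 0,"ax": 0,"ay": 0,"az": 0,"jaw": 0},{"x": 0.045,"y": -0.031,"z": 0,"ax": 0,"ay": 0,"az": 0,"jaw": 0},{"x": 0.045,"y": -0.031,"z": 0,"ax": 0,"ay": 0,"az": 0,"jaw": 0},{"x": 0.045,"y": -0.031,"z": 0,"ax": 0,"ay": 0,"az": 0,"jaw": 0}], "newtons": 10}}

```text
time: 1.5
tcp_pos: [0.4695, -0.2326, 0.2141]
tcp_rot: [3.138, -0.001, 0.326]
ft_force: [1.2, -0.4, 0.5]
grip_width: 0.0911
```

Emit:
{"name": "send_rows", "arguments": {"commands": [{"x": 0,"y": 0,"z": 0,"ax": 0,"ay": 0,"az": -0.18,"jaw": 0},{"x": 0,"y": 0,"z": 0,"ax": 0,"ay": 0,"az": -0.18,"jaw": 0},{"x": 0,"y": 0,"z": 0,"ax": 0,"ay": 0,"az": -0.18,"jaw": 0},{"x": 0,"y": 0,"z": 0,"ax": 0,"ay": 0,"az": -0.18,"jaw": 0},{"x": 0,"y": 0,"z": 0,"ax": 0,"ay": 0,"az": -0.18,"jaw": 0},{"x": 0,"y": 0,"z": 0,"ax": 0,"ay": 0,"az": -0.18,"jaw": 0},{"x": 0,"y": 0,"z": 0,"ax": 0,"ay": 0,"az": 0,"jaw": 0}]}}

```text
time: 2.38
tcp_pos: [0.4722, -0.2284, 0.2147]
tcp_rot: [3.137, 0.003, 1.443]
ft_force: [-0.2, 0.4, 0.0]
grip_width: 0.0913
```

```bash
python3 d.py .46 -.2395 .013
```

```text
t 2.375 pos [ 0.4722 -0.2284  0.2147] rot [3.1373e+00 3.1000e-03 1.4427e+00] F [-0.2  0.4  0. ] w 0.0913
shift [-0.0119 -0.0115  0.2017] turn [0.0043 0.003  0.0219]
```

Emit:
{"name": "send_rows", "arguments": {"commands": [{"x": -0.012,"y": -0.0115,"z": 0.04,"ax": 0.004,"ay": 0.003,"az": 0.022,"jaw": 0},{"x": 0,"y": 0,"z": 0.05,"ax": 0,"ay": 0,"az": 0,"jaw": 0},{"x": 0,"y": 0,"z": 0.04,"ax": 0,"ay": 0,"az": 0,"jaw": 0},{"x": 0,"y": 0,"z": 0,"ax": 0,"ay": 0,"az": 0,"jaw": 0}]}}

```text
time: 2.88
tcp_pos: [0.4606, -0.2403, 0.0829]
tcp_rot: [3.137, 0.002, 1.4]
ft_force: [0.6, 0.1, 0.3]
grip_width: 0.0911
```

```bash
python3 d.py .46 -.2395 .013
```

```text
t 2.875 pos [ 0.4606 -0.2403  0.0829] rot [3.1375e+00 1.6000e-03 1.3997e+00] F [0.6 0.1 0.3] w 0.0911
shift [ 0.0008 -0.001   0.0699] turn [ 0.0041  0.0017 -0.0211]
```

Emit:
{"name": "send_rows", "arguments": {"commands": [{"x": 0.001,"y": -0.001,"z": 0.03,"ax": 0.004,"ay": 0.002,"az": -0.01,"jaw": 0},{"x": 0,"y": 0,"z": 0.025,"ax": 0,"ay": 0,"az": 0,"jaw": 0},{"x": 0,"y": 0,"z": 0.012,"ax": 0,"ay": 0,"az": 0,"jaw": 0},{"x": 0,"y": 0,"z": 0,"ax": 0,"ay": 0,"az": 0,"jaw": 0}]}}

```text
time: 3.38
tcp_pos: [0.4637, -0.2415, 0.0201]
tcp_rot: [3.135, 0.003, 1.4]
ft_force: [-0.2, -0.6, 0.7]
grip_width: 0.0911
```

```bash
python3 d.py .46 -.2395 .013; python3 - <<'E'
from h import *
s,t=grab("scene")["image"],grab("top")["image"]
a=cv2.resize(s[170:260,140:260],(480,360),interpolation=cv2.INTER_CUBIC);b=cv2.resize(t[200:290,375:455],(320,360),interpolation=cv2.INTER_CUBIC)
cv2.imwrite("pics/g1.png",np.hstack([a,b])[:,:,::-1])
E
```

```text
t 3.375 pos [ 0.4637 -0.2415  0.0201] rot [3.1347e+00 2.7000e-03 1.4004e+00] F [-0.2 -0.6  0.7] w 0.0911
shift [ 0.0014 -0.004   0.0071] turn [ 0.0069  0.0028 -0.0204]
```

View pics/g1.png

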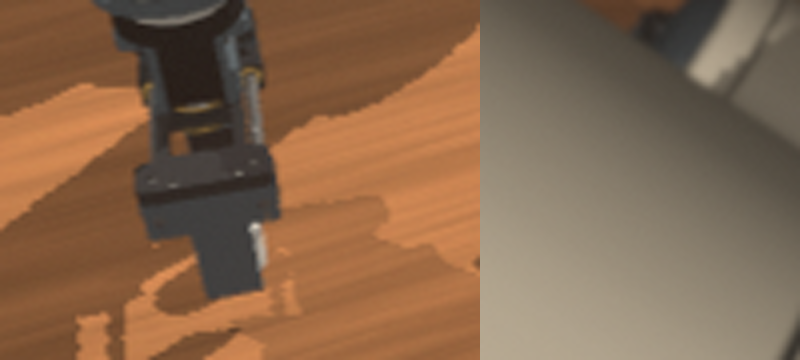

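The box sits between the fingers, with its lit edge at crop (258,245). I'll correct the last few mm and close gently.

Emit:
{"name": "send_rows", "arguments": {"commands": [{"x": 0.0015,"y": -0.004,"z": 0.007,"ax": 0.007,"ay": 0.003,"az": -0.02,"jaw": 0},{"x": 0,"y": 0,"z": 0,"ax": 0,"ay": 0,"az": 0,"jaw": 0}]}}

```text
time: 3.72
tcp_pos: [0.4607, -0.2399, 0.0146]
tcp_rot: [3.139, 0.001, 1.422]
ft_force: [-0.5, 0.0, -0.4]
grip_width: 0.0913
```

Emit:
{"name": "send_rows", "arguments": {"commands": [{"x": 0,"y": 0,"z": 0,"ax": 0,"ay": 0,"az": 0,"jaw": 0.4},{"x": 0,"y": 0,"z": 0,"ax": 0,"ay": 0,"az": 0,"jaw": 0.5},{"x": 0,"y": 0,"z": 0,"ax": 0,"ay": 0,"az": 0,"jaw": 0.6},{"x": 0,"y": 0,"z": 0,"ax": 0,"ay": 0,"az": 0,"jaw": 0.7},{"x": 0,"y": 0,"z": 0,"ax": 0,"ay": 0,"az": 0,"jaw": 0.7},{"x": 0,"y": 0,"z": 0,"ax": 0,"ay": 0,"az": 0,"jaw": 0.7},{"x": 0,"y": 0,"z": 0,"ax": 0,"ay": 0,"az": 0,"jaw": 0.7}], "newtons": 10}}

```text
time: 4.6
tcp_pos: [0.461, -0.24, 0.015]
tcp_rot: [3.139, 0.001, 1.422]
ft_force: [-0.2, -0.6, -0.1]
grip_width: 0.0395
```

```bash
python3 d.py .46 -.2395 .15
```

```text
t 4.6 pos [ 0.461 -0.24   0.015] rot [3.1388e+00 1.2000e-03 1.4218e+00] F [-0.2 -0.6 -0.1] w 0.0395
shift [ 0.0002 -0.0006 -0.135 ] turn [0.0028 0.0012 0.001 ]
```

Gripped (39.5 mm opening, TCP 15 mm above the box's underside). Now I'll lift and carry it.

Emit:
{"name": "send_rows", "arguments": {"commands": [{"x": 0,"y": 0,"z": -0.02,"ax": 0,"ay": 0,"az": 0,"jaw": 0.7},{"x": 0,"y": 0,"z": -0.04,"ax": 0,"ay": 0,"az": 0,"jaw": 0.7},{"x": 0,"y": 0,"z": -0.04,"ax": 0,"ay": 0,"az": 0,"jaw": 0.7},{"x": 0,"y": 0,"z": -0.02,"ax": 0,"ay": 0,"az": 0,"jaw": 0.7},{"x": 0,"y": 0,"z": 0,"ax": 0,"ay": 0,"az": 0,"jaw": 0.7}]}}

```text
time: 5.22
tcp_pos: [0.4599, -0.2394, 0.1377]
tcp_rot: [3.141, 0.0, 1.422]
ft_force: [-0.5, 0.0, -1.3]
grip_width: 0.0394
```

```bash
python3 d.py .515 .035 .14
```

```text
t 5.225 pos [ 0.4599 -0.2394  0.1377] rot [3.1408e+00 2.0000e-04 1.4216e+00] F [-0.5  0.  -1.3] w 0.0394
shift [ 0.2796  0.0137 -0.0024] turn [0.0008 0.0002 0.0008]
```

Emit:
{"name": "send_rows", "arguments": {"commands": [{"x": 0.02,"y": 0.001,"z": -0.001,"ax": 0,"ay": 0,"az": 0,"jaw": 0.7},{"x": 0.04,"y": 0.002,"z": 0,"ax": 0,"ay": 0,"az": 0,"jaw": 0.7},{"x": 0.04,"y": 0.002,"z": 0,"ax": 0,"ay": 0,"az": 0,"jaw": 0.7},{"x": 0.04,"y": 0.002,"z": 0,"ax": 0,"ay": 0,"az": 0,"jaw": 0.7},{"x": 0.04,"y": 0.002,"z": 0,"ax": 0,"ay": 0,"az": 0,"jaw": 0.7},{"x": 0.04,"y": 0.002,"z": 0,"ax": 0,"ay": 0,"az": 0,"jaw": 0.7},{"x": 0.02,"y": 0.001,"z": 0,"ax": 0,"ay": 0,"az": 0,"jaw": 0.7},{"x": 0.01,"y": 0,"z": 0,"ax": 0,"ay": 0,"az": 0,"jaw": 0.7},{"x": 0,"y": 0,"z": 0,"ax": 0,"ay": 0,"az": 0,"jaw": 0.7}]}}

```text
time: 6.35
tcp_pos: [0.5042, 0.0218, 0.1293]
tcp_rot: [-3.127, -0.002, 1.422]
ft_force: [-0.5, -0.9, -1.3]
grip_width: 0.0394
```

```bash
python3 d.py .519 .067 .14
```

```text
t 6.35 pos [0.5042 0.0218 0.1293] rot [-3.1273e+00 -2.1000e-03  1.4223e+00] F [-0.5 -0.9 -1.3] w 0.0394
shift [ 0.0469  0.0078 -0.0107] turn [-0.0143 -0.0021  0.0016]
```

Emit:
{"name": "send_rows", "arguments": {"commands": [{"x": 0.015,"y": 0.008,"z": -0.005,"ax": -0.014,"ay": -0.002,"az": 0.001,"jaw": 0.7},{"x": 0.015,"y": 0,"z": 0,"ax": 0,"ay": 0,"az": 0,"jaw": 0.7},{"x": 0.012,"y": 0,"z": 0,"ax": 0,"ay": 0,"az": 0,"jaw": 0.7},{"x": 0,"y": 0,"z": 0,"ax": 0,"ay": 0,"az": 0,"jaw": 0.7}]}}

```text
time: 6.85
tcp_pos: [0.5192, 0.0637, 0.1343]
tcp_rot: [3.141, 0.0, 1.419]
ft_force: [0.1, 0.3, -1.2]
grip_width: 0.0395
```

```bash
python3 d.py .519 .067 .07
```

```text
t 6.85 pos [0.5192 0.0637 0.1343] rot [3.1412 0.     1.4193] F [ 0.1  0.3 -1.2] w 0.0395
shift [ 0.0032 -0.0008  0.0643] turn [ 0.0004  0.     -0.0015]
```

Emit:
{"name": "send_rows", "arguments": {"commands": [{"x": 0.003,"y": -0.001,"z": 0.02,"ax": 0,"ay": 0,"az": 0,"jaw": 0.7},{"x": 0,"y": 0,"z": 0.03,"ax": 0,"ay": 0,"az": 0,"jaw": 0.7},{"x": 0,"y": 0,"z": 0.015,"ax": 0,"ay": 0,"az": 0,"jaw": 0.7},{"x": 0,"y": 0,"z": 0,"ax": 0,"ay": 0,"az": 0,"jaw": 0.7}]}}

```text
time: 7.35
tcp_pos: [0.519, 0.0663, 0.0679]
tcp_rot: [3.14, 0.0, 1.42]
ft_force: [0.1, -0.5, -1.3]
grip_width: 0.0395
```

```bash
python3 d.py .519 .067 .06; python3 - <<'E'
from h import *
s,t=grab("scene")["image"],grab("top")["image"]
a=cv2.resize(s[150:240,255:375],(480,360),interpolation=cv2.INTER_CUBIC);b=cv2.resize(t[180:270,270:350],(320,360),interpolation=cv2.INTER_CUBIC)
cv2.imwrite("pics/g2.png",np.hstack([a,b])[:,:,::-1])
E
```

```text
t 7.35 pos [0.519  0.0663 0.0679] rot [3.1403e+00 3.0000e-04 1.4195e+00] F [ 0.1 -0.5 -1.3] w 0.0395
shift [ 0.0007 -0.0001  0.0079] turn [ 0.0013  0.0003 -0.0013]
```

View pics/g2.png

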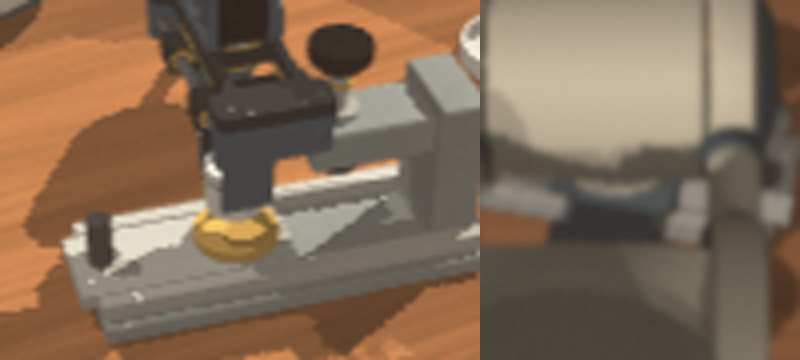

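The box hangs centred over the nest: its left edge is at crop (204,185) and the nest spans columns 193–278. I'll lower it slowly.

Emit:
{"name": "send_rows", "arguments": {"commands": [{"x": 0.0005,"y": 0,"z": 0.01,"ax": 0,"ay": 0,"az": 0,"jaw": 0.7},{"x": 0,"y": 0,"z": 0.006,"ax": 0,"ay": 0,"az": 0,"jaw": 0.7},{"x": 0,"y": 0,"z": 0.003,"ax": 0,"ay": 0,"az": 0,"jaw": 0.7},{"x": 0,"y": 0,"z": 0,"ax": 0,"ay": 0,"az": 0,"jaw": 0.7}]}}

```text
time: 7.95
tcp_pos: [0.5207, 0.0668, 0.0501]
tcp_rot: [3.136, -0.0, 1.419]
ft_force: [0.3, -0.0, -0.2]
grip_width: 0.0393
```

```bash
python3 d.py .519 .067 .045
```

```text
t 7.95 pos [0.5207 0.0668 0.0501] rot [ 3.1361e+00 -4.0000e-04  1.4195e+00] F [ 0.3 -0.  -0.2] w 0.0393
shift [-0.     -0.0017  0.0051] turn [ 0.0055 -0.0004 -0.0013]
```

Emit:
{"name": "send_rows", "arguments": {"commands": [{"x": 0,"y": -0.0017,"z": 0.0025,"ax": 0.005,"ay": 0,"az": 0,"jaw": 0.7},{"x": 0,"y": 0,"z": 0.002,"ax": 0,"ay": 0,"az": 0,"jaw": 0.7},{"x": 0,"y": 0,"z": 0,"ax": 0,"ay": 0,"az": 0,"jaw": 0.7}]}}

```text
time: 8.32
tcp_pos: [0.5191, 0.0671, 0.0455]
tcp_rot: [3.141, -0.0, 1.42]
ft_force: [0.0, -0.3, -1.0]
grip_width: 0.0391
```

```bash
python3 d.py .519 .067 .045
```

```text
t 8.325 pos [0.5191 0.0671 0.0455] rot [ 3.1411e+00 -4.0000e-04  1.4195e+00] F [ 0.  -0.3 -1. ] w 0.0391
shift [-0.0001 -0.0001  0.0005] turn [ 0.0005 -0.0004 -0.0013]
```

Emit:
{"name": "send_rows", "arguments": {"commands": [{"x": 0,"y": 0,"z": 0.001,"ax": 0,"ay": 0,"az": 0,"jaw": 0.7},{"x": 0,"y": 0,"z": 0.001,"ax": 0,"ay": 0,"az": 0,"jaw": 0.7}]}}

```text
time: 8.57
tcp_pos: [0.5192, 0.0671, 0.0442]
tcp_rot: [3.141, -0.001, 1.419]
ft_force: [-4.1, 0.7, 13.5]
grip_width: 0.0392
```

```bash
python3 d.py .519 .067 .045
```

```text
t 8.575 pos [0.5192 0.0671 0.0442] rot [ 3.1406e+00 -6.0000e-04  1.4195e+00] F [-4.1  0.7 13.5] w 0.0392
shift [-0.0001 -0.0002 -0.0008] turn [ 0.001  -0.0006 -0.0013]
```

Floor contact at the expected height (0.0445 m; the rim would have stopped it at 0.051 m). I'll ease off, open and rise.

Emit:
{"name": "send_rows", "arguments": {"commands": [{"x": 0,"y": 0,"z": -0.0007,"ax": 0,"ay": 0,"az": 0,"jaw": 0.6},{"x": 0,"y": 0,"z": 0,"ax": 0,"ay": 0,"az": 0,"jaw": 0.45},{"x": 0,"y": 0,"z": 0,"ax": 0,"ay": 0,"az": 0,"jaw": 0.3},{"x": 0,"y": 0,"z": 0,"ax": 0,"ay": 0,"az": 0,"jaw": 0.2},{"x": 0,"y": 0,"z": 0,"ax": 0,"ay": 0,"az": 0,"jaw": 0.2},{"x": 0,"y": 0,"z": 0,"ax": 0,"ay": 0,"az": 0,"jaw": 0.2}]}}

```text
time: 9.32
tcp_pos: [0.5194, 0.0671, 0.045]
tcp_rot: [3.14, -0.001, 1.419]
ft_force: [0.3, -0.2, -0.8]
grip_width: 0.0728
```

Emit:
{"name": "send_rows", "arguments": {"commands": [{"x": 0,"y": 0,"z": -0.02,"ax": 0,"ay": 0,"az": 0,"jaw": 0.2},{"x": 0,"y": 0,"z": -0.035,"ax": 0,"ay": 0,"az": 0,"jaw": 0.2},{"x": 0,"y": 0,"z": -0.035,"ax": 0,"ay": 0,"az": 0,"jaw": 0.2},{"x": -0.01,"y": 0,"z": 0,"ax": 0,"ay": 0,"az": 0,"jaw": 0.2},{"x": -0.04,"y": 0,"z": 0,"ax": 0,"ay": 0,"az": 0,"jaw": 0.2},{"x": -0.04,"y": 0,"z": 0,"ax": 0,"ay": 0,"az": 0,"jaw": 0.3},{"x": -0.04,"y": 0,"z": 0,"ax": 0,"ay": 0,"az": 0,"jaw": 0.5},{"x": -0.01,"y": 0,"z": 0,"ax": 0,"ay": 0,"az": 0,"jaw": 0.9},{"x": 0,"y": 0,"z": 0,"ax": 0,"ay": 0,"az": 0,"jaw": 1}]}}

```text
time: 10.45
tcp_pos: [0.4956, -0.0756, 0.1341]
tcp_rot: [-3.139, -0.001, 1.42]
ft_force: [-0.2, -0.5, 0.1]
grip_width: 0.0366
```

```bash
python3 d.py .498 -.070 .05; python3 - <<'E'
from h import *
s,t=grab("scene")["image"],grab("top")["image"]
a=cv2.resize(s[150:240,255:375],(480,360),interpolation=cv2.INTER_CUBIC);b=cv2.resize(t[180:270,270:350],(320,360),interpolation=cv2.INTER_CUBIC)
cv2.imwrite("pics/g3.png",np.hstack([a,b])[:,:,::-1])
E
```

```text
t 10.45 pos [ 0.4956 -0.0756  0.1341] rot [-3.1390e+00 -8.0000e-04  1.4201e+00] F [-0.2 -0.5  0.1] w 0.0366
shift [0.0058 0.0017 0.0841] turn [-0.0026 -0.0008 -0.0007]
```

View pics/g3.png

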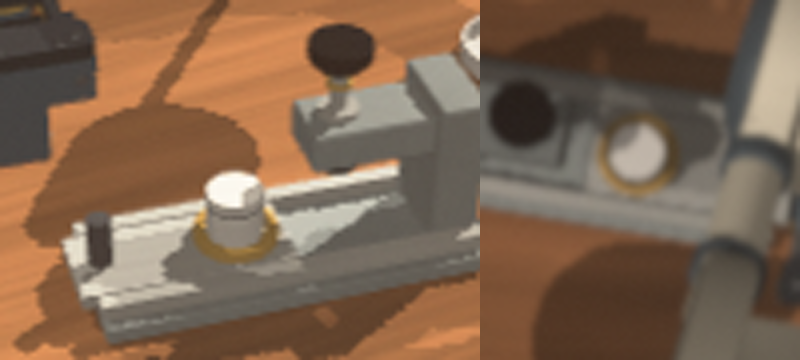

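The box stands upright in the nest, its lid at crop (234,187) centred in the brass rim, and the post is free at (98,240). Next I'll close the fingers and push the post from behind.

Emit:
{"name": "send_rows", "arguments": {"commands": [{"x": 0.001,"y": 0.003,"z": 0.03,"ax": -0.002,"ay": 0,"az": 0,"jaw": 1},{"x": 0,"y": 0,"z": 0.035,"ax": 0,"ay": 0,"az": 0,"jaw": 1},{"x": 0,"y": 0,"z": 0.02,"ax": 0,"ay": 0,"az": 0,"jaw": 1},{"x": 0,"y": 0,"z": 0,"ax": 0,"ay": 0,"az": 0,"jaw": 1}]}}

```text
time: 11.05
tcp_pos: [0.5003, -0.07, 0.0472]
tcp_rot: [3.14, -0.001, 1.426]
ft_force: [0.6, -0.9, 0.4]
grip_width: 0.0006
```

```bash
cat >> d.py <<'E'
p=o["tcp_pos"];print("press frame: lat",round(p[0]*.9888-p[1]*.1494,4),"along",round(p[0]*.1494+p[1]*.9888,4))
E
python3 d.py .4984 -.0753 .042
```

```text
t 11.05 pos [ 0.5003 -0.07    0.0472] rot [ 3.1403e+00 -1.1000e-03  1.4265e+00] F [ 0.6 -0.9  0.4] w 0.0006
shift [-0.0056 -0.0011  0.0052] turn [ 0.0013 -0.0011  0.0056]
press frame: lat 0.5052 along 0.0056
```

Emit:
{"name": "send_rows", "arguments": {"commands": [{"x": 0.006,"y": -0.001,"z": 0.004,"ax": 0,"ay": 0,"az": 0.005,"jaw": 1},{"x": 0.006,"y": 0,"z": 0,"ax": 0,"ay": 0,"az": 0,"jaw": 1},{"x": 0.006,"y": 0,"z": 0,"ax": 0,"ay": 0,"az": 0,"jaw": 1},{"x": 0.007,"y": 0,"z": 0,"ax": 0,"ay": 0,"az": 0,"jaw": 1},{"x": 0.007,"y": 0,"z": 0,"ax": 0,"ay": 0,"az": 0,"jaw": 1},{"x": 0.007,"y": 0,"z": 0,"ax": 0,"ay": 0,"az": 0,"jaw": 1},{"x": 0.007,"y": 0,"z": 0,"ax": 0,"ay": 0,"az": 0,"jaw": 1},{"x": 0.007,"y": 0,"z": 0,"ax": 0,"ay": 0,"az": 0,"jaw": 1},{"x": 0.006,"y": 0,"z": 0,"ax": 0,"ay": 0,"az": 0,"jaw": 1}]}}

```text
time: 12.18
tcp_pos: [0.5098, -0.0068, 0.0455]
tcp_rot: [3.137, -0.001, 1.422]
ft_force: [0.7, -2.0, -1.2]
grip_width: 0.0006
```

```bash
python3 d.py .512 .019 .042
```

```text
t 12.175 pos [ 0.5098 -0.0068  0.0455] rot [ 3.1371e+00 -6.0000e-04  1.4224e+00] F [ 0.7 -2.  -1.2] w 0.0006
shift [ 0.0259 -0.0016  0.0035] turn [ 0.0045 -0.0006  0.0016]
press frame: lat 0.5051 along 0.0694
```

Emit:
{"name": "send_rows", "arguments": {"commands": [{"x": 0.006,"y": -0.0015,"z": 0.001,"ax": 0.004,"ay": 0,"az": 0,"jaw": 1},{"x": 0.006,"y": 0,"z": 0,"ax": 0,"ay": 0,"az": 0,"jaw": 1},{"x": 0.005,"y": 0,"z": 0,"ax": 0,"ay": 0,"az": 0,"jaw": 1},{"x": 0.003,"y": 0,"z": 0,"ax": 0,"ay": 0,"az": 0,"jaw": 1}]}}

```text
time: 12.68
tcp_pos: [0.512, 0.0147, 0.0446]
tcp_rot: [3.14, -0.001, 1.423]
ft_force: [0.8, -1.7, -0.1]
grip_width: 0.0005
```

```bash
python3 d.py .512 .019 .042
```

```text
t 12.675 pos [0.512  0.0147 0.0446] rot [ 3.1402e+00 -7.0000e-04  1.4225e+00] F [ 0.8 -1.7 -0.1] w 0.0005
shift [ 0.0042 -0.0007  0.0026] turn [ 0.0014 -0.0007  0.0017]
press frame: lat 0.5041 along 0.091
```

Emit:
{"name": "send_rows", "arguments": {"commands": [{"x": 0.002,"y": 0,"z": 0,"ax": 0,"ay": 0,"az": 0,"jaw": 1},{"x": 0.002,"y": 0,"z": 0,"ax": 0,"ay": 0,"az": 0,"jaw": 1}]}}

```text
time: 12.92
tcp_pos: [0.5125, 0.0172, 0.0447]
tcp_rot: [3.14, 0.002, 1.424]
ft_force: [-3.9, -33.5, 3.4]
grip_width: 0.0002
```

Emit:
{"name": "send_rows", "arguments": {"commands": [{"x": 0.0015,"y": 0,"z": 0,"ax": 0,"ay": 0,"az": 0,"jaw": 1},{"x": 0,"y": 0,"z": 0,"ax": 0,"ay": 0,"az": 0,"jaw": 1}]}}

```text
time: 13.18
tcp_pos: [0.5123, 0.0161, 0.0447]
tcp_rot: [3.141, 0.006, 1.424]
ft_force: [-0.3, -4.0, 0.2]
grip_width: 0.0004
```

The carriage hit its stop (33 N reaction at along 0.0936, against 0.095 predicted). I'll back off, rise and check.

Emit:
{"name": "send_rows", "arguments": {"commands": [{"x": -0.01,"y": 0,"z": 0,"ax": 0,"ay": 0,"az": 0,"jaw": 1},{"x": -0.02,"y": 0,"z": 0,"ax": 0,"ay": 0,"az": 0,"jaw": 1},{"x": -0.01,"y": 0,"z": -0.02,"ax": 0,"ay": -0.004,"az": 0,"jaw": 1},{"x": 0,"y": 0,"z": -0.05,"ax": 0,"ay": 0,"az": 0,"jaw": 1},{"x": 0,"y": 0,"z": -0.05,"ax": 0,"ay": 0,"az": 0,"jaw": 1},{"x": 0,"y": 0,"z": -0.04,"ax": 0,"ay": 0,"az": 0,"jaw": 1},{"x": 0,"y": 0,"z": 0,"ax": 0,"ay": 0,"az": 0,"jaw": 1}]}}

```text
time: 14.05
tcp_pos: [0.5048, -0.0254, 0.2092]
tcp_rot: [-3.14, 0.008, 1.423]
ft_force: [-0.4, -0.0, -0.7]
grip_width: 0.0006
```

```bash
python3 d.py .5307 .1373 .21; python3 - <<'E'
from m import *
sc,tc=grab("scene"),grab("top");s,t=sc["image"],tc["image"]
a=cv2.resize(s[150:240,255:375],(480,360),interpolation=cv2.INTER_CUBIC);b=cv2.resize(t[180:270,250:330],(320,360),interpolation=cv2.INTER_CUBIC)
cv2.imwrite("pics/g4.png",np.hstack([a,b])[:,:,::-1])
print("home post_top expected px",proj(sc,(.504*.9888+.1205*.1494,-.504*.1494+.1205*.9888,.064)))
E
```

```text
t 14.05 pos [ 0.5048 -0.0254  0.2092] rot [-3.1395  0.0079  1.4229] F [-0.4 -0.  -0.7] w 0.0006
shift [ 0.1648  0.0017 -0.0021] turn [-0.0021  0.0079  0.002 ]
press frame: lat 0.5029 along 0.0503
home post_top expected px (np.float64(304.7769656637769), np.float64(199.57801912558608))
```

View pics/g4.png

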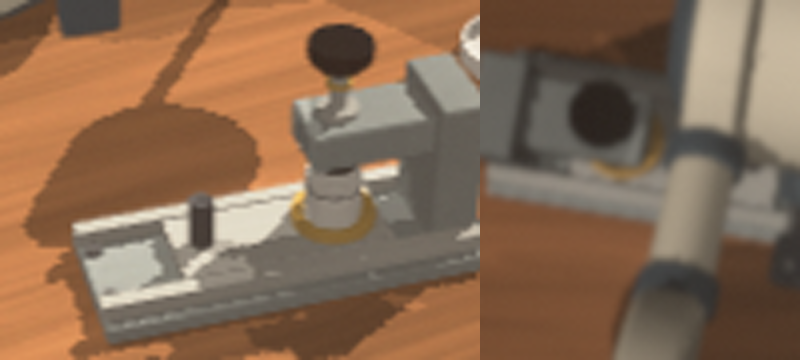

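Post top at crop (201,199), i.e. px (305.2,199.8), against (304.8,199.6) predicted for home. The box is upright under the foot, which sits at crop (340,168). Next I'll move over the knob.

Emit:
{"name": "send_rows", "arguments": {"commands": [{"x": 0.02,"y": 0.001,"z": -0.002,"ax": -0.002,"ay": 0.007,"az": 0.002,"jaw": 1},{"x": 0.04,"y": 0,"z": -0.002,"ax": 0,"ay": 0,"az": 0,"jaw": 1},{"x": 0.04,"y": 0,"z": -0.002,"ax": 0,"ay": 0,"az": 0,"jaw": 1},{"x": 0.03,"y": 0,"z": 0,"ax": 0,"ay": 0,"az": 0,"jaw": 1},{"x": 0.01,"y": 0,"z": 0,"ax": 0,"ay": 0,"az": 0,"jaw": 1},{"x": 0,"y": 0,"z": 0,"ax": 0,"ay": 0,"az": 0,"jaw": 1}]}}

```text
time: 14.9
tcp_pos: [0.5225, 0.1207, 0.2058]
tcp_rot: [-3.125, 0.0, 1.42]
ft_force: [-0.5, 0.2, -0.1]
grip_width: 0.0003
```

```bash
python3 d.py .5307 .1373 .18
```

```text
t 14.9 pos [0.5225 0.1207 0.2058] rot [-3.1253e+00  4.0000e-04  1.4201e+00] F [-0.5  0.2 -0.1] w 0.0003
shift [0.0177 0.0061 0.0257] turn [-0.0163  0.0004 -0.0007]
press frame: lat 0.4986 along 0.1974
```

Emit:
{"name": "send_rows", "arguments": {"commands": [{"x": 0.0175,"y": 0.006,"z": 0.005,"ax": -0.016,"ay": 0,"az": 0,"jaw": 1},{"x": 0,"y": 0,"z": 0.012,"ax": 0,"ay": 0,"az": 0,"jaw": 1},{"x": 0,"y": 0,"z": 0.004,"ax": 0,"ay": 0,"az": 0,"jaw": 1},{"x": 0,"y": 0,"z": 0,"ax": 0,"ay": 0,"az": 0,"jaw": 1}]}}

```text
time: 15.4
tcp_pos: [0.531, 0.1363, 0.1824]
tcp_rot: [-3.141, 0.001, 1.418]
ft_force: [0.8, 0.2, -0.7]
grip_width: 0.0004
```

```bash
python3 d.py .5307 .1373 .173
```

```text
t 15.4 pos [0.531  0.1363 0.1824] rot [-3.1408e+00  1.2000e-03  1.4179e+00] F [ 0.8  0.2 -0.7] w 0.0004
shift [ 0.0009 -0.0004  0.0094] turn [-0.0008  0.0012 -0.0029]
press frame: lat 0.5047 along 0.2141
```

Emit:
{"name": "send_rows", "arguments": {"commands": [{"x": 0.001,"y": 0,"z": 0.004,"ax": 0,"ay": 0,"az": 0,"jaw": 1},{"x": 0,"y": 0,"z": 0.003,"ax": 0,"ay": 0,"az": 0,"jaw": 1},{"x": 0,"y": 0,"z": 0.001,"ax": 0,"ay": 0,"az": 0,"jaw": 1}]}}

```text
time: 15.78
tcp_pos: [0.5313, 0.1368, 0.1742]
tcp_rot: [-3.141, 0.001, 1.417]
ft_force: [-0.1, 0.4, -0.0]
grip_width: 0.0007
```

Emit:
{"name": "send_rows", "arguments": {"commands": [{"x": 0,"y": 0,"z": 0.002,"ax": 0,"ay": 0,"az": 0,"jaw": 1}]}}

```text
time: 15.9
tcp_pos: [0.5315, 0.1368, 0.1723]
tcp_rot: [3.142, 0.001, 1.417]
ft_force: [0.9, -0.5, 1.9]
grip_width: 0.0003
```

Emit:
{"name": "send_rows", "arguments": {"commands": [{"x": 0,"y": 0,"z": 0.002,"ax": 0,"ay": 0,"az": 0,"jaw": 1}]}}

```text
time: 16.02
tcp_pos: [0.5315, 0.1368, 0.1703]
tcp_rot: [3.141, 0.001, 1.417]
ft_force: [-1.2, -0.6, 2.8]
grip_width: 0.0004
```

Contact came at z≈0.172 as specified, so the target is z = 0.154.

Emit:
{"name": "send_rows", "arguments": {"commands": [{"x": 0,"y": 0,"z": 0.003,"ax": 0,"ay": 0,"az": 0,"jaw": 1},{"x": 0,"y": 0,"z": 0.003,"ax": 0,"ay": 0,"az": 0,"jaw": 1},{"x": 0,"y": 0,"z": 0.003,"ax": 0,"ay": 0,"az": 0,"jaw": 1},{"x": 0,"y": 0,"z": 0.003,"ax": 0,"ay": 0,"az": 0,"jaw": 1}]}}

```text
time: 16.52
tcp_pos: [0.5315, 0.1369, 0.1583]
tcp_rot: [3.141, 0.001, 1.417]
ft_force: [-4.9, -0.5, 12.2]
grip_width: 0.0006
```

Emit:
{"name": "send_rows", "arguments": {"commands": [{"x": 0,"y": 0,"z": 0.002,"ax": 0,"ay": 0,"az": 0,"jaw": 1}]}}

```text
time: 16.65
tcp_pos: [0.5315, 0.1369, 0.1566]
tcp_rot: [3.14, 0.001, 1.417]
ft_force: [-4.5, -1.0, 13.1]
grip_width: 0.0001
```

```bash
python3 d.py .5307 .1373 .154
```

```text
t 16.65 pos [0.5315 0.1369 0.1566] rot [3.1405e+00 7.0000e-04 1.4172e+00] F [-4.5 -1.  13.1] w 0.0001
shift [ 0.0003 -0.0009  0.0026] turn [ 0.0011  0.0007 -0.0036]
press frame: lat 0.5051 along 0.2147
```

Emit:
{"name": "send_rows", "arguments": {"commands": [{"x": 0,"y": -0.0003,"z": 0.0025,"ax": 0,"ay": 0,"az": 0,"jaw": 1},{"x": 0,"y": 0,"z": 0,"ax": 0,"ay": 0,"az": 0,"jaw": 1},{"x": 0,"y": 0,"z": 0,"ax": 0,"ay": 0,"az": 0,"jaw": 1}]}}

```text
time: 17.02
tcp_pos: [0.5316, 0.1368, 0.1554]
tcp_rot: [3.139, 0.0, 1.417]
ft_force: [-4.8, -0.3, 14.7]
grip_width: 0.0008
```

```bash
python3 d.py .5307 .1373 .154; python3 - <<'E'
from h import *
s=grab("scene")["image"]
cv2.imwrite("pics/g5.png",cv2.resize(s[140:230,280:380],(800,600) and (660,594),interpolation=cv2.INTER_CUBIC)[:,:,::-1])
E
```

```text
t 17.025 pos [0.5316 0.1368 0.1554] rot [3.1389e+00 4.0000e-04 1.4173e+00] F [-4.8 -0.3 14.7] w 0.0008
shift [ 0.0003 -0.0009  0.0014] turn [ 0.0027  0.0004 -0.0035]
press frame: lat 0.5052 along 0.2147
```

View pics/g5.png

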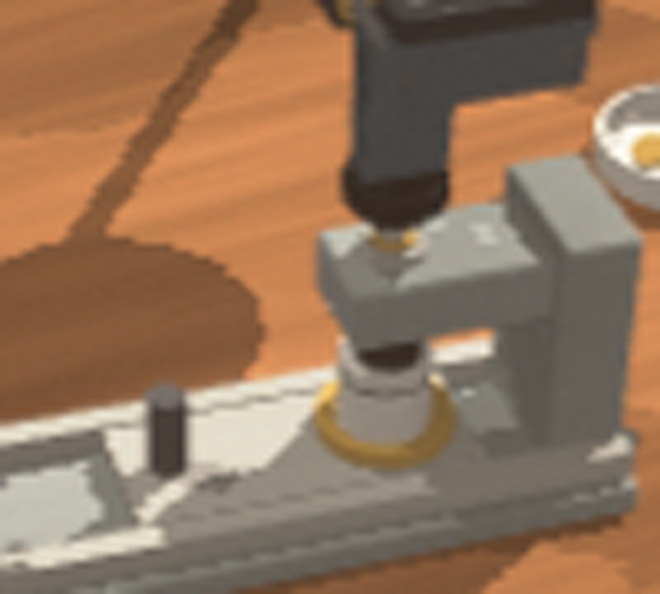

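Foot on the lid, box upright, collar (crop 393,240) nearly at the sleeve top. 1.4 mm remain.

Emit:
{"name": "send_rows", "arguments": {"commands": [{"x": 0,"y": -0.0003,"z": 0.0016,"ax": 0,"ay": 0,"az": 0,"jaw": 1}]}}

```text
time: 17.2
tcp_pos: [0.5315, 0.1369, 0.1544]
tcp_rot: [3.138, 0.0, 1.417]
ft_force: [-2.9, -1.2, 14.6]
grip_width: 0.0005
```

```bash
python3 - <<'E'
from h import *
for i in range(5):
    o=sensors.get_obs();print(o["time"],np.round(o["tcp_pos"],4),np.round(o["ft_force"],1)); cams.capture("scene")
E
```

```text
17.2 [0.5315 0.1369 0.1544] [-2.9 -1.2 14.6]
17.25 [0.5315 0.1369 0.1543] [-4.1 -1.5 15. ]
17.3 [0.5316 0.1369 0.1544] [-3.1 -1.5 14.5]
17.35 [0.5315 0.1369 0.1544] [-3.8 -1.8 14.8]
17.4 [0.5315 0.1368 0.1544] [-3.6 -0.6 15. ]
```

Emit:
{"name": "send_rows", "arguments": {"commands": [{"x": 0,"y": 0,"z": 0.0009,"ax": 0,"ay": 0,"az": 0,"jaw": 1}]}}

```text
time: 17.58
tcp_pos: [0.5316, 0.1368, 0.1541]
tcp_rot: [3.137, 0.0, 1.417]
ft_force: [-5.5, -1.9, 15.9]
grip_width: 0.0007
```

```bash
python3 - <<'E'
from h import *
for i in range(4):
    o=sensors.get_obs();print(o["time"],np.round(o["tcp_pos"],4),np.round(o["ft_force"],1)); c=cams.capture("scene")
cv2.imwrite("pics/g6.png",cv2.resize(c["image"][155:215,310:370],(600,600),interpolation=cv2.INTER_CUBIC)[:,:,::-1])
E
```

```text
17.575 [0.5316 0.1368 0.1541] [-5.5 -1.9 15.9]
17.625 [0.5316 0.1369 0.154 ] [-5.3 -1.4 15.6]
17.675 [0.5316 0.1369 0.154 ] [-4.6 -1.  15. ]
17.725 [0.5316 0.1368 0.1541] [-5.5 -0.2 15.7]
```

View pics/g6.png

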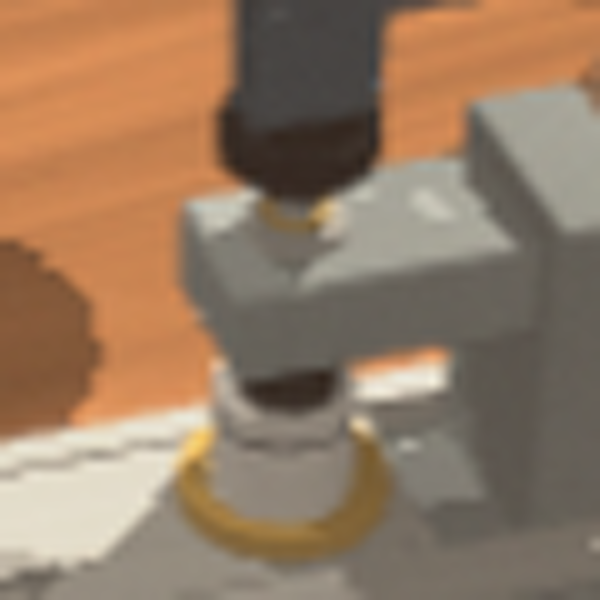

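The collar (crop 297,215) is level with the sleeve top, z is steady at 0.154, the force is about 15.5 N and the box is seated under the foot. I'll hand it in.

```bash
python3 -c "
from rig import order,sensors
print(order.job_done());o=sensors.get_obs();print(o['time'],o['tcp_pos'],o['ft_force'])"
```

```text
the job is handed in; nothing more can be done
None
the job is handed in; nothing more can be done
```

The job is handed in with the knob held about 18 mm down and the foot pressing on the lid of the seated pill box. It took about 17.7 s of the 67 s allowed.

- **Box:** I picked it up with a 10 N grip, keeping the fingertips about 15 mm above its underside. It went into the nest and touched the floor at the expected height. A picture after release showed it upright and centred in the rim.
- **Carriage:** I pushed the post from behind until the carriage met its stop. The post's image position then matched the fully-home prediction to about half a pixel.
- **Plunger:** The knob was met at z ≈ 0.172 m and pushed to z ≈ 0.154 m, where it held steady at about 15.5 N. In the last picture the collar looks level with the sleeve top.

Some readings were less clean:
- **Stop contact:** The push against the stop briefly peaked at about 34 N through the fingertips.
- **Side force:** About 5 N sideways remained on the tool while pressing.
- **Depth:** The 18 mm comes from the arm's own position and the look of the collar, so it is good to a few tenths of a millimetre at best.

I never touched the tin, the jar or the hammer.

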